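# Load the demagnetiser and switch it on

## Robot

A 6-joint arm with a two-finger parallel gripper is mounted at the origin on the work surface. World frame = base frame: x ahead of the robot, y to its left, z up, the work surface at z = 0. Lengths are in m, angles in rad, forces in N, time in s.
With the tool pointing down it reaches from about 0.35 to 0.85 m from the base axis. Payload 8.1 kg.
Tool frame: the origin (TCP) lies midway between the tips of the shut fingers; the grasp point (between the pads) lies 19 mm behind it; z points along the fingers, y is the direction in which the jaws open and shut (so a half turn about z gives the same grasp; the last joint's range is limited). The gripper opens to 93 mm and grips with 3 to 60 N. Pads are 15 mm wide; open, the fingers measure 128 mm over their backs; the gripper's body (75 mm by 188 mm) begins 65 mm behind the grasp point.
Start: joints at [-1.262, 0.13, 1.488, -0, 1.523, -0.085], TCP at [0.23, -0.554, 0.219] pointing down, gripper open.
Joint ranges: [-2.96, 2.96], [-0.89, 2.26], [0.02, 2.5], [-1.34, 4.48], [0, 2.73], [-2.66, 2.66]. Speed limits (rad/s): [2.39, 2.39, 2.79, 3.14, 3.14, 3.14].

## Interface

Orientations are given as a rotation vector (axis times angle).
In Python, from plant import robot gives the robot as it stands. The module is installed in compiled form; this text tells all that it offers.
- The arm moves only by the shell command python3 -m pendant 'ROWS' [FORCE]. ROWS is JSON, a list of rows, each an object with "translation": the shift along the tool's x, y, z in mm, a list of three; "twist": the turn, a rotation vector about the tool's x, y, z in rad, a list of three; "grip": the opening, from -1 (shut) to 1 (fully open). A call has exactly 10 rows; each row shifts and turns the pose as measured when the row begins, along the tool's axes as they then stand; what a row does not reach is not made up. A row lasts 1/10 s, in which the tool goes at most 50 mm and 8.59 degrees, less where a joint would pass 70% of its speed; a pose out of reach is approached as far as the arm can. A call is refused whole if a number of a shift passes 50 or a number of a turn 0.15, either way. A call with a gripper value outside its range is refused whole. The fingers move at their own pace and stop on an object; FORCE is the grip in N (left out, the last holds). Time passes only in rows, so rows that do not move let the fingers close, or fill a call up. It gives the time, the measured TCP pose, the force and the opening at its end, in the units of the state.
- robot.read_state(): the state, without advancing time (a new reading comes with each control period).
- robot.read_camera(name): name is "side" or "top" or "wrist"; returns (picture, depth): 384x512x3 uint8, red, green, blue; 384x512 float32, m along the optical axis (not along the pixel's ray), 0 where there is no reading.
- robot.camera_info(name): a dict with "vertical_fov" (degrees; the focal length in pixels is half the picture's height over the tangent of half this angle, whatever the lens; pixels are square), "cx", "cy" (the principal point, pixels), "D" ([k1, k2, p1, p2, k3] as OpenCV has them; the pictures are not rectified), "cam_to_world" (4x4, takes a point from camera to world coordinates). Camera axes: x right, y up, looking along -z (the intrinsics and any distortion apply to the point x, -y, -z); pixel columns grow to the right and rows downward; lengths in m; the calibration is good to about 2 mm. A picture is of the moment at which its call begins: read the wrist's pose just before it. camera_info takes no time and is no camera call; for the wrist camera it gives the pose at the moment of the call.
- robot.close_job(): hands the job in, once; it reports no verdict.
The state is a dict: "t": time; "q": joint angles; "dq": joint speeds; "joint_torque": joint torques, N m; "tool_pos": TCP position; "orientation": TCP orientation; "force": force on the tool from outside, world axes, zero at the start; "wrist_torque": the same for the moment, N m; "opening": finger opening in m.
Only numpy, scipy, OpenCV 4.12 (cv2) and the standard library are available. Lean on these libraries where they do the work, as an engineer would, in place of code of your own. Each camera call takes 0.05 s, during which the arm holds its last target. There are 200 camera calls.

## Task

Slide the tray of steel bushes along the guide rails and under the coil hoop until it is fully home against the end stop, keeping the bushes in the tray. Then turn the rotary handle on the sloping console clockwise from off to on, so that it snaps into its on detent. Let go of everything and leave the other things on the bench where they are; never switch on before the tray is home.

Things in the scene. Friction and masses are not known exactly. Their poses are not given: they have to be found in the camera images.
- bay: Tunnel demagnetiser, fixed to the bench. Origin on the bench midway between its two rails; +x = the way the tray is pushed in, z up. Aluminium rails 25 mm high, 136 mm apart inside, run from x = -80 to +90 mm, with flared ends out to x = -119 mm. No floor: the tray slides on the bench. With the tray home tray_mid is at x = +20 mm, y = 0. May stand left or right of the console
- bay_hoop (a point): Middle of the front opening of the demagnetiser's grey coil hoop, axes as bay, 37.5 mm above the bench. Opening 150 mm wide and 75 mm high; the hoop is 70 mm deep (x = 0 to 70 mm from here), 210 mm wide outside, top 117 mm above the bench. Behind it a dark steel end stop 35 mm high closes the track, its face 90 mm in from here; the tray is home when its leading wall touches that
- tray_mid (a point): Centre of the open steel tray, 17.5 mm above its underside. Tray 140 mm long (x) x 120 mm wide (y) x 35 mm high, 4 mm walls, one divider along x; 0.35 to 0.7 kg, loose on the bench in front of the rails. Its +x axis points away from its handle and goes in first; z up
- tray_grip (a point): Centre of the tray's handle, a level steel bar along the tray's y, 78 mm long, 12 mm thick (x), 22 mm high (79 to 101 mm above the bench), on two 10 mm posts at y = +-34 mm at the tray's -x end: 67 mm behind and 72.5 mm above tray_mid. Same axes as tray_mid. With the tray home it is 47 mm in front of the hoop
- bush0_mid (a point): Flanged dark steel bush standing in the tray: flange 44 mm, body 28 mm in diameter, 36 mm high, about 0.12 kg; this point is its centre, 18 mm up
- bush1_mid (a point): Second bush, same
- bush2_mid (a point): Third bush, same
- console: Grey switch console, fixed to the bench, 160 mm wide, 116 mm high at the back. Origin on the bench under its back part; z up. Its panel (150 x 160 mm) slopes 25 degrees, facing up and towards -x: outward normal (-0.423, 0, 0.906) in this frame. The handle's axis leaves the panel at (-105, 0, 85) mm along that normal
- guard_bar (a point): Middle of a fixed steel guard bar, 10 mm thick and 140 mm long along the console's y, straight above the handle, 168 mm higher than the panel there; its arms go back and down to the console. The handle is reached along the panel's normal, in front of this bar (its centre is 75 mm off the handle's axis line)
- handle_grip (a point): On the handle's axis, 29 mm out from the panel: where to pinch. Black 60 mm disc (to 10 mm off the panel) with a bar 66 mm long, 16 mm thick, its top 14 mm beyond this point. Axes turn with it: z outward normal, y along the bar, x across. Off: bar level, the white mark on its end at the console's +y; on: bar up and down the slope, mark uppermost
- handle (a joint): Angle, rad: 0 = off, 1.571 = on, each against a stop; grows clockwise as seen looking at the panel (negative about the outward normal). An over-centre toggle inside resists with up to about 0.2 N m before the middle (0.785) and carries the handle on to the far stop after it
- stock_bin: Bystander: blue open-fronted parts bin 160 x 100 x 75 mm with parts; origin under its centre
- spray_can: Bystander: white spray can 52 mm in diameter, 150 mm high; origin under its centre
- bearing_block: Bystander: dark steel block 90 x 66 x 30 mm with a 64 mm boss on it, 60 mm high in all; origin under its centre
Not all that is in view belongs to the job. Of the things shaped like the part that bears tray_mid, the bare steel one is meant.

How it is judged:
By the outcome, as a careful person would: the job done as asked, in the order asked, and still so for the second after the job is handed in, with the robot touching nothing.
It also fails if it takes over 56 s, if anything falls off the work surface, if the arm or the gripper's body presses on something with over 40 N, if the wrist force passes 120 N, or if a joint passes its speed limit or range.

## Working session

There is one attempt and no reset: what is moved stays moved. The work goes in short steps, Python scripts to look and compute and a shell command to move; the robot and the scene stay as the last step left them, time stands still between calls to the robot, and variables do not carry over. Pictures are saved under pics/ and viewed, about 8 in all and at most 12, crops included, and the job is handed in when it is done.

```bash
mkdir -p pics
cat > h.py <<'E'
import numpy as np, cv2, os
from plant import robot
from scipy.spatial.transform import Rotation as R
def K(n,info=None):
    i=info or robot.camera_info(n); f=192/np.tan(np.radians(i["vertical_fov"])/2)
    return np.array([[f,0,i["cx"]],[0,f,i["cy"]],[0,0,1]]),np.array(i["D"],float),np.array(i["cam_to_world"])
def snap(n,tag):
    i=robot.camera_info(n); p,d=robot.read_camera(n)
    np.savez(f"pics/{tag}.npz",p=p,d=d,k=K(n,i)[0],D=K(n,i)[1],T=K(n,i)[2]); cv2.imwrite(f"pics/{tag}.png",p[:,:,::-1])
def load(tag): return np.load(f"pics/{tag}.npz")
def rays(s,uv):
    u=cv2.undistortPoints(np.array(uv,float).reshape(-1,1,2),s["k"],s["D"]).reshape(-1,2)
    return np.c_[u[:,0],-u[:,1],-np.ones(len(u))]
def pts(s,uv,d):  # by depth
    return (rays(s,uv)*np.array(d)[:,None])@s["T"][:3,:3].T+s["T"][:3,3]
def onz(s,uv,z):
    r=rays(s,uv)@s["T"][:3,:3].T; o=s["T"][:3,3]
    return o+r*((z-o[2])/r[:,2])[:,None]
def cloud(s):
    v,u=np.mgrid[:384,:512]; P=pts(s,np.c_[u.ravel(),v.ravel()],s["d"].ravel()).reshape(384,512,3); P[s["d"]<=0]=np.nan; return P
E
python3 - <<'E'
from h import *
st=robot.read_state();print({k:np.round(v,3) for k,v in st.items()})
for n in ("top","side","wrist"): snap(n,n+"0"); print(n,np.round(load(n+"0")["T"][:3],3).tolist())
cv2.imwrite("pics/a.png",np.hstack([cv2.imread("pics/top0.png"),cv2.imread("pics/side0.png")])[:,:,:]) 
a=cv2.imread("pics/a.png");
E
```

```text
{'t': np.float64(0.0), 'q': array([-1.262,  0.131,  1.489, -0.   ,  1.523, -0.085]), 'dq': array([-0.001,  0.   , -0.002,  0.   ,  0.   , -0.002]), 'joint_torque': array([ 2.0000e-03, -5.5984e+01, -4.9176e+01,  7.7000e-02,  3.5000e-02,
       -0.0000e+00]), 'tool_pos': array([ 0.23 , -0.554,  0.218]), 'orientation': array([-3.079, -0.614,  0.   ]), 'force': array([-0.063,  1.13 , -1.044]), 'wrist_torque': array([ 0.005,  0.001, -0.02 ]), 'opening': np.float64(0.093)}
top [[-0.013, 0.988, -0.152, 0.369], [-1.0, -0.017, -0.024, -0.001], [-0.027, 0.151, 0.988, 1.341]]
side [[-0.949, 0.247, -0.194, 0.336], [-0.314, -0.739, 0.596, 0.766], [0.005, 0.627, 0.779, 1.125]]
wrist [[0.383, 0.889, 0.249, 0.299], [-0.924, 0.37, 0.101, -0.526], [-0.002, -0.268, 0.963, 0.385]]
```

View pics/top0.png

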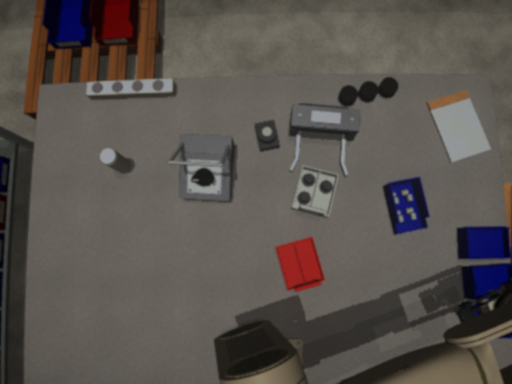

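View pics/side0.png

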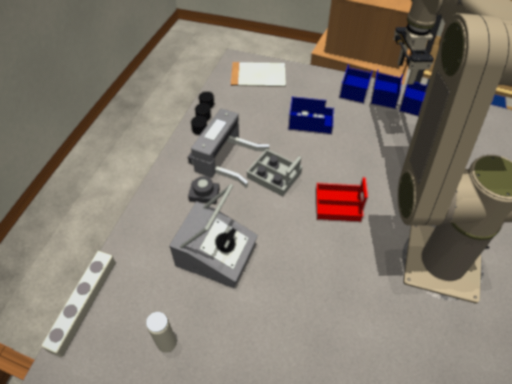

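Top view: the bare steel tray with 3 bushes is at (316,190). The red tray at (300,263) has the same shape but is painted, so it is the decoy. Also in view: bay hoop (325,120), console handle (204,177), bearing block (266,135), can (110,158), blue bin (406,205). The crop will confirm the tray.

Run:
```python
from h import *
s=load("top0"); im=s["p"][:,:,::-1]
cv2.imwrite("pics/c1.png",cv2.resize(im[90:230,160:370],None,fx=3.8,fy=3.8,interpolation=cv2.INTER_CUBIC))
P=cloud(s)
g=lambda u0,u1,v0,v1:P[v0:v1,u0:u1].reshape(-1,3)
def rect(name,Q,lo,hi):
    m=(Q[:,2]>lo)&(Q[:,2]<hi); q=Q[m]; r=cv2.minAreaRect((q[:,:2]*1000).astype(np.float32)); print(name,m.sum(),np.round(r[0],1),np.round(r[1],1),round(r[2],1),np.round(np.median(q,0),3))
print("bench z",np.nanmedian(g(240,280,200,230)[:,2]))
T=g(285,345,160,222)
rect("tray rim",T,.02,.05); rect("tray grip",T,.075,.115)
H=g(280,370,95,145); rect("hoop top",H,.105,.13)
Rl=g(282,360,138,175); rect("rails",Rl,.012,.035)
C=g(170,245,125,205); 
# panel plane
import itertools
q=C[np.isfinite(C).all(1)&(C[:,2]>.05)&(C[:,2]<.12)]
rng=np.random.default_rng(0);best=0
for _ in range(300):
    a=q[rng.choice(len(q),3,False)];n=np.cross(a[1]-a[0],a[2]-a[0]);n/=np.linalg.norm(n)+1e-12
    if n[2]<0:n=-n
    if not .85<n[2]<.96: continue
    k=abs((q-a[0])@n)<.003
    if k.sum()>best:best=k.sum();bk=k
w=q[bk];c=w.mean(0);n=np.linalg.svd(w-c)[2][2];n*=np.sign(n[2]);print("panel",best,c,n)
qq=C[np.isfinite(C).all(1)]; h=(qq-c)@n
k=(h>.033)&(h<.052); print("bar top",k.sum(),np.median(qq[k],0)); 
k=(h>.1); print("guard",k.sum(),qq[k].min(0),qq[k].max(0),np.median(qq[k],0))
r=cv2.minAreaRect((w[:,:2]*1000).astype(np.float32));print(r)
```

```text
bench z 6.335014292147001e-05
tray rim 612 [ 575.3 -167.3] [178.3 181.9] 89.5 [ 0.585 -0.152  0.034]
tray grip 117 [ 500.1 -138.3] [75.5 12.7] 74.7 [ 0.5   -0.137  0.101]
hoop top 1617 [ 777.5 -188.2] [211.3  76.2] 84.1 [ 0.775 -0.187  0.117]
rails 383 [ 680.3 -183.6] [205.8 123. ] 87.7 [ 0.67  -0.202  0.025]
panel 1476 [0.6071414  0.18404267 0.08594768] [-0.41174978  0.02495595  0.91095517]
bar top 140 [0.59041746 0.18438201 0.12496367]
guard 252 [0.60154958 0.10779058 0.21196436] [0.64565961 0.25828777 0.26333833] [0.61103574 0.18207237 0.25577083]
((613.2798461914062, 183.72799682617188), (160.40277099609375, 148.04371643066406), 85.75782775878906)
```

View pics/c1.png

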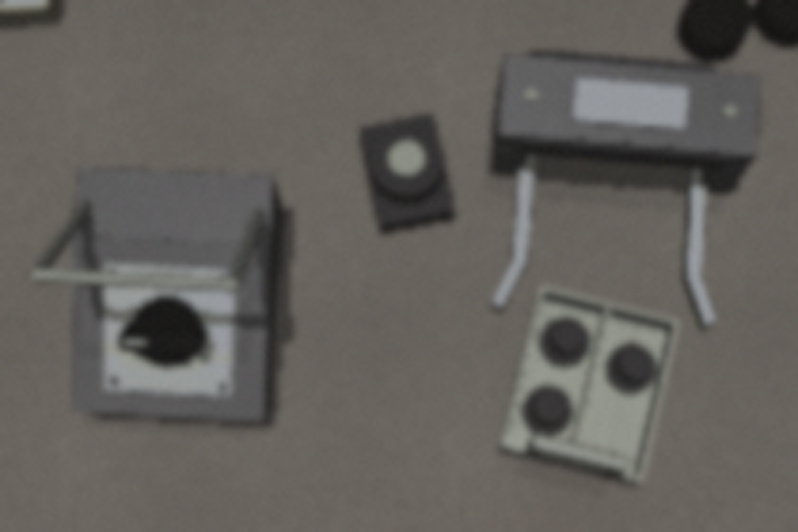

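The crop confirms it: bare steel tray with 3 bushes, handle at its lower end (505–645, 440–475), hoop and rails above it. The handle's mark is at the left, so it is off.

```bash
cat >> h.py <<'E'
def plan(pos,Rt,n):
    s=robot.read_state(); p=np.array(s["tool_pos"]); R0=R.from_rotvec(s["orientation"]); w=(R0.inv()*Rt).as_rotvec()
    d=(np.array(pos)-p)*1000
    print("now",np.round(p,4),R0.as_rotvec().round(3),"q",np.round(s["q"],2),"F",np.round(s["force"],1),"op",round(float(s["opening"]),4),"t",s["t"]); print("d world",d.round(1),"twist/row",(w/n).round(4))
    for i in range(n): print((R0*R.from_rotvec(w*i/n)).inv().apply(d/n).round(1).tolist())
def frame(z,y):
    z=np.array(z,float);z/=np.linalg.norm(z);y=np.array(y,float);y-=z*(y@z);y/=np.linalg.norm(y);return R.from_matrix(np.c_[np.cross(y,z),y,z])
def down(yaw): a=np.radians(yaw);return frame([0,0,-1],[np.cos(a),np.sin(a),0])
E
python3 - <<'E'
from h import *
plan([.495,-.137,.215],down(-14),10)
E
```

```text
now [ 0.2301 -0.5536  0.2178] [-3.079 -0.614  0.   ] q [-1.26  0.13  1.49 -0.    1.52 -0.09] F [-0.  -0.  -0.1] op 0.0927 t 0.15
d world [264.9 416.6  -2.8] twist/row [-0.0001 -0.0001 -0.0933]
[40.4, -28.3, 0.3]
[42.9, -24.4, 0.3]
[45.0, -20.3, 0.3]
[46.7, -16.0, 0.3]
[48.0, -11.6, 0.3]
[48.9, -7.1, 0.3]
[49.3, -2.5, 0.3]
[49.3, 2.1, 0.3]
[48.9, 6.7, 0.3]
[48.1, 11.2, 0.3]
```

```bash
python3 -m pendant '[{"translation":[40,-28,0],"twist":[0,0,-0.093],"grip":0.2},{"translation":[43,-24,0],"twist":[0,0,-0.093],"grip":0.2},{"translation":[45,-20,0],"twist":[0,0,-0.093],"grip":0.2},{"translation":[46,-16,0],"twist":[0,0,-0.093],"grip":0.2},{"translation":[48,-12,0],"twist":[0,0,-0.093],"grip":0.2},{"translation":[49,-7,0],"twist":[0,0,-0.093],"grip":0.2},{"translation":[49,-2,0],"twist":[0,0,-0.093],"grip":0.2},{"translation":[49,2,0],"twist":[0,0,-0.093],"grip":0.2},{"translation":[49,7,0],"twist":[0,0,-0.093],"grip":0.2},{"translation":[48,11,0],"twist":[0,0,-0.093],"grip":0.2}]' 30
python3 - <<'E'
from h import *
snap("wrist","w1"); s=load("w1"); P=cloud(s); 
plan([.5,-.138,.215],down(-14),1)
q=P.reshape(-1,3); q=q[np.isfinite(q).all(1)]; print(q.min(0),q.max(0))
E
```

```text
t: 1.15
tool_pos: [0.4902, -0.1307, 0.2145]
orientation: [-2.45, -1.958, -0.001]
force: [0.8, -0.6, 0.8]
opening: 0.0561
now [ 0.4931 -0.1241  0.2145] [-2.439 -1.969 -0.007] q [-0.35 -0.11  1.74  0.01  1.52 -0.14] F [-1.1  4.7 -0.9] op 0.0557 t 1.2
d world [  6.9 -13.9   0.5] twist/row [-0.0029 -0.0078  0.0323]
[-12.1, 9.7, -0.7]
[ 0.06471199 -0.40795592 -0.00198544] [0.86611973 0.16554439 0.34370085]
```

View pics/w1.png

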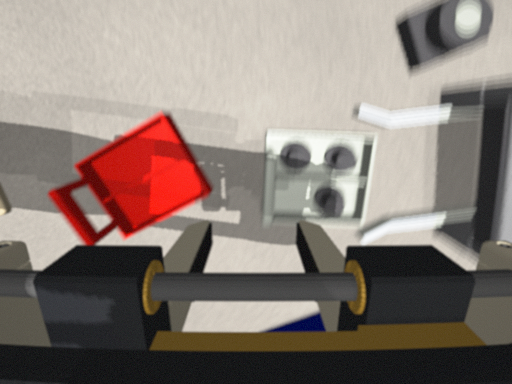

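Wrist view: steel tray at (320,178), with rails at y≈115 and 225 running into the hoop at right. The red tray is at left. The picture is blurred because the arm was still settling, so I'll repeat it at rest and measure.

Run:
```python
from h import *
snap("wrist","w2"); s=load("w2"); P=cloud(s)
q=P.reshape(-1,3); q=q[np.isfinite(q).all(1)]
def rect(name,m):
    r=cv2.minAreaRect((q[m][:,:2]*1000).astype(np.float32)); print(name,m.sum(),np.round(r[0],1),np.round(r[1],1),round(r[2],1),np.median(q[m],0).round(4))
x,y,z=q.T
rect("tray",(z>.028)&(z<.038)&(x>.45)&(x<.66)&(y<-.05)&(y>-.26))
m=(z>.094)&(z<.106)&(x>.46)&(x<.54)&(y<-.08)&(y>-.2); 
if m.sum()>20: rect("grip",m)
for nm,lo,hi in(("railL",-.14,-.07),("railR",-.3,-.2)):
    m=(z>.018)&(z<.03)&(x>.655)&(x<.735)&(y>lo)&(y<hi)
    if m.sum()>20: l=cv2.fitLine(q[m][:,:2].astype(np.float32),cv2.DIST_HUBER,0,.01,.01).ravel(); print(nm,m.sum(),np.median(q[m],0),np.degrees(np.arctan(l[1]/l[0])),l[2:],"y range",y[m].min(),y[m].max())
# top view hoop edges
s=load("top0"); q=cloud(s).reshape(-1,3);q=q[np.isfinite(q).all(1)]; x,y,z=q.T
m=(z>.112)&(z<.122)&(x>.7)&(x<.85)&(y<-.05)&(y>-.33); rect("hoop",m)
for nm,lo,hi in(("railL",-.14,-.07),("railR",-.3,-.2)):
    m=(z>.018)&(z<.03)&(x>.665)&(x<.735)&(y>lo)&(y<hi)
    if m.sum()>20: l=cv2.fitLine(q[m][:,:2].astype(np.float32),cv2.DIST_HUBER,0,.01,.01).ravel(); print(nm,m.sum(),np.degrees(np.arctan(l[1]/l[0])),l[2:],y[m].min(),y[m].max())
plan([.5,-.138,.215],down(-14),1)
```

```text
tray 1620 [ 575.5 -166. ] [156.5 169.8] 86.4 [ 0.5943 -0.1577  0.0353]
grip 758 [ 502.7 -141.6] [76.5 12.1] 74.5 [ 0.5031 -0.1392  0.1022]
railL 584 [ 0.69619742 -0.10587714  0.02627998] -9.884059 [ 0.6954779  -0.10557479] y range -0.11656931172791643 -0.08910013610717872
railR 546 [ 0.69540458 -0.25359563  0.02610946] -6.931538 [ 0.68701005 -0.25307506] y range -0.28289544550873214 -0.2455729716926019
hoop 1446 [ 777.5 -188. ] [211.   74.7] 84.6 [ 0.7774 -0.1871  0.1173]
railL 76 -7.1798277 [ 0.70059425 -0.10475524] -0.11402752982419928 -0.09558477383743165
railR 93 -9.179753 [ 0.7023045  -0.25577682] -0.2866999672841368 -0.2447401505600105
now [ 0.4915 -0.1273  0.2143] [-2.444 -1.964 -0.003] q [-0.36 -0.11  1.74  0.    1.52 -0.14] F [-0.3  0.2 -0.3] op 0.0557 t 1.25
d world [  8.5 -10.7   0.7] twist/row [-0.0039 -0.0055  0.0274]
[-8.6, 10.6, -0.8]
```

Run:
```python
from h import *
plan([.5018,-.1400,.072],down(-15.2),1)
```

```text
now [ 0.4915 -0.1273  0.2143] [-2.444 -1.964 -0.003] q [-0.36 -0.11  1.74  0.    1.52 -0.14] F [-0.3  0.2 -0.3] op 0.0557 t 1.25
d world [  10.3  -12.7 -142.3] twist/row [-0.004  -0.0055  0.0483]
[-10.9, 13.3, 142.2]
```

```bash
python3 -m pendant '[{"translation":[-5,7,5],"twist":[-0.004,-0.005,0.025],"grip":0.2},{"translation":[-5,6,20],"twist":[0,0,0.023],"grip":0.2},{"translation":[0,0,20],"twist":[0,0,0],"grip":0.2},{"translation":[0,0,20],"twist":[0,0,0],"grip":0.2},{"translation":[0,0,20],"twist":[0,0,0],"grip":0.2},{"translation":[0,0,20],"twist":[0,0,0],"grip":0.2},{"translation":[0,0,15],"twist":[0,0,0],"grip":0.2},{"translation":[0,0,12],"twist":[0,0,0],"grip":0.2},{"translation":[0,0,6],"twist":[0,0,0],"grip":0.2},{"translation":[0,0,0],"twist":[0,0,0],"grip":0.2}]'
python3 - <<'E'
from h import *
plan([.5018,-.1400,.072],down(-15.2),1)
E
```

```text
t: 2.25
tool_pos: [0.4985, -0.1543, 0.067]
orientation: [2.524, 1.866, -0.007]
force: [0.5, 0.2, -0.1]
opening: 0.0556
now [ 0.4985 -0.1543  0.067 ] [ 2.524  1.866 -0.007] q [-0.39  0.05  1.86 -0.01  1.23 -0.1 ] F [ 0.5  0.2 -0.1] op 0.0556 t 2.25
d world [ 3.3 14.3  5. ] twist/row [-0.0006  0.0049 -0.0321]
[14.6, -1.1, -5.0]
```

```bash
python3 -m pendant '[{"translation":[7,-1,-3],"twist":[0,0.005,-0.02],"grip":0.2},{"translation":[6,0,-2],"twist":[0,0,-0.012],"grip":0.2},{"translation":[0,0,0],"twist":[0,0,0],"grip":0.2},{"translation":[0,0,0],"twist":[0,0,0],"grip":-1},{"translation":[0,0,0],"twist":[0,0,0],"grip":-1},{"translation":[0,0,0],"twist":[0,0,0],"grip":-1},{"translation":[0,0,0],"twist":[0,0,0],"grip":-1},{"translation":[0,0,0],"twist":[0,0,0],"grip":-1},{"translation":[0,0,0],"twist":[0,0,0],"grip":-1},{"translation":[0,0,0],"twist":[0,0,0],"grip":-1}]' 30
python3 - <<'E'
from h import *
plan([.499,-.1602,.072],down(-5.7),10)
E
```

```text
t: 3.25
tool_pos: [0.5036, -0.1413, 0.0762]
orientation: [2.491, 1.909, 0.004]
force: [0.8, 0.4, 1.6]
opening: 0.0118
now [ 0.5036 -0.1413  0.0762] [2.491 1.909 0.004] q [-0.37  0.04  1.86  0.    1.25 -0.11] F [0.8 0.4 1.6] op 0.0118 t 3.25
d world [ -4.6 -18.9  -4.2] twist/row [ 0.0004  0.     -0.0164]
[-1.9, 0.0, 0.4]
[-1.9, 0.0, 0.4]
[-1.9, -0.0, 0.4]
[-1.9, -0.1, 0.4]
[-1.9, -0.1, 0.4]
[-1.9, -0.1, 0.4]
[-1.9, -0.1, 0.4]
[-1.9, -0.2, 0.4]
[-1.9, -0.2, 0.4]
[-1.9, -0.2, 0.4]
```

```bash
python3 -m pendant '[{"translation":[-2,0,0],"twist":[0,0,-0.017],"grip":-1},{"translation":[-2,0,0],"twist":[0,0,-0.017],"grip":-1},{"translation":[-2,0,0],"twist":[0,0,-0.017],"grip":-1},{"translation":[-2,0,0],"twist":[0,0,-0.017],"grip":-1},{"translation":[-2,0,0],"twist":[0,0,-0.017],"grip":-1},{"translation":[-2,0,0],"twist":[0,0,-0.017],"grip":-1},{"translation":[-2,0,0],"twist":[0,0,-0.017],"grip":-1},{"translation":[-2,0,0],"twist":[0,0,-0.017],"grip":-1},{"translation":[-2,0,0],"twist":[0,0,-0.017],"grip":-1},{"translation":[-1,0,0],"twist":[0,0,-0.017],"grip":-1}]' 30
python3 - <<'E'
from h import *
plan([.499,-.1602,.076],down(-5.7),1)
snap("wrist","w3"); s=load("w3"); q=cloud(s).reshape(-1,3); q=q[np.isfinite(q).all(1)]
x,y,z=q.T
for nm,lo,hi in(("railL",-.14,-.07),("railR",-.3,-.2)):
    m=(z>.018)&(z<.03)&(x>.66)&(x<.735)&(y>lo)&(y<hi); print(nm,m.sum(),np.median(q[m],0) if m.sum() else 0)
im=cv2.imread("pics/w3.png"); cv2.imwrite("pics/w3b.png",im)
E
```

```text
t: 4.25
tool_pos: [0.4992, -0.1593, 0.0763]
orientation: [-2.305, -2.134, -0.006]
force: [-0.7, 2.7, 2.9]
opening: 0.0118
now [ 0.4992 -0.1593  0.0763] [-2.305 -2.134 -0.006] q [-0.41  0.04  1.85  0.    1.25 -0.33] F [-0.7  2.7  2.9] op 0.0118 t 4.25
d world [-0.2 -0.9 -0.3] twist/row [ 0.0022 -0.0028  0.0225]
[-1.0, -0.1, 0.3]
railL 997 [ 0.68584385 -0.1054374   0.02627535]
railR 0 0
```

View pics/w3.png

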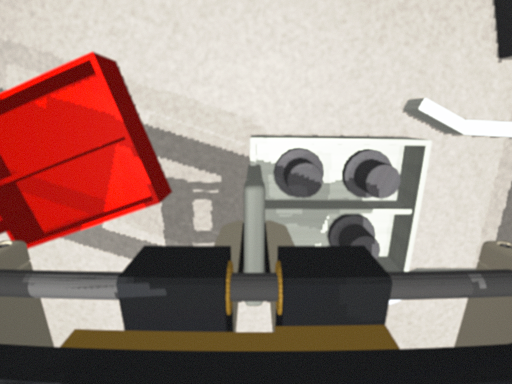

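The tray (rim 250–430, 137–270) follows the gripper, bushes upright, and is lined up with the rail (the flare is at (440,112)). Next I push it in.

```bash
python3 -m pendant '[{"translation":[-1,6,0],"twist":[0.002,-0.003,0.022],"grip":-1},{"translation":[0,10,0],"twist":[0,0,0],"grip":-1},{"translation":[0,14,0],"twist":[0,0,0],"grip":-1},{"translation":[0,14,0],"twist":[0,0,0],"grip":-1},{"translation":[0,14,0],"twist":[0,0,0],"grip":-1},{"translation":[0,14,0],"twist":[0,0,0],"grip":-1},{"translation":[0,14,0],"twist":[0,0,0],"grip":-1},{"translation":[0,12,0],"twist":[0,0,0],"grip":-1},{"translation":[0,8,0],"twist":[0,0,0],"grip":-1},{"translation":[0,0,0],"twist":[0,0,0],"grip":-1}]' 30
python3 - <<'E'
from h import *
plan([.690,-.1792,.076],down(-5.7),10)
E
```

```text
t: 5.3
tool_pos: [0.5984, -0.177, 0.0763]
orientation: [-2.324, -2.1, 0.032]
force: [0.6, 2.0, 0.2]
opening: 0.0118
now [ 0.5984 -0.177   0.0763] [-2.324 -2.1    0.032] q [-0.36  0.32  1.54 -0.01  1.3  -0.26] F [0.6 2.  0.2] op 0.0118 t 5.3
d world [91.6 -2.2 -0.3] twist/row [-0.002   0.0009 -0.0002]
[0.7, 9.1, -0.2]
[0.7, 9.1, -0.1]
[0.7, 9.1, -0.1]
[0.7, 9.1, -0.1]
[0.7, 9.1, -0.1]
[0.7, 9.1, -0.1]
[0.7, 9.1, -0.0]
[0.7, 9.1, -0.0]
[0.7, 9.1, -0.0]
[0.7, 9.1, 0.0]
```

```bash
python3 -m pendant '[{"translation":[3,2,0],"twist":[-0.007,0.003,0],"grip":-1},{"translation":[3,6,0],"twist":[-0.007,0.003,0],"grip":-1},{"translation":[2,9,0],"twist":[-0.006,0.003,0],"grip":-1},{"translation":[0.3,10,0],"twist":[0,0,0],"grip":-1},{"translation":[0.3,10,0],"twist":[0,0,0],"grip":-1},{"translation":[0.3,10,0],"twist":[0,0,0],"grip":-1},{"translation":[0.3,10,0],"twist":[0,0,0],"grip":-1},{"translation":[0.3,10,0],"twist":[0,0,0],"grip":-1},{"translation":[0.3,8,0],"twist":[0,0,0],"grip":-1},{"translation":[0,0,0],"twist":[0,0,0],"grip":-1}]' 30
python3 - <<'E'
from h import *
plan([.697,-.180,.076],down(-5.7),1)
E
```

```text
t: 6.3
tool_pos: [0.6658, -0.1817, 0.0762]
orientation: [-2.33, -2.096, 0.029]
force: [1.5, 1.1, -1.4]
opening: 0.0115
now [ 0.6658 -0.1817  0.0762] [-2.33  -2.096  0.029] q [-0.33  0.48  1.33 -0.01  1.35 -0.23] F [ 1.5  1.1 -1.4] op 0.0115 t 6.3
d world [31.2  1.7 -0.2] twist/row [-0.0174  0.0088 -0.0063]
[5.0, 30.8, -0.3]
```

```bash
python3 -m pendant '[{"translation":[4,3,0],"twist":[-0.017,0.008,-0.006],"grip":-1},{"translation":[2,5,0],"twist":[0,0,0],"grip":-1},{"translation":[1,5,0],"twist":[0,0,0],"grip":-1},{"translation":[0,5,0],"twist":[0,0,0],"grip":-1},{"translation":[0,5,0],"twist":[0,0,0],"grip":-1},{"translation":[0,5,0],"twist":[0,0,0],"grip":-1},{"translation":[0,5,0],"twist":[0,0,0],"grip":-1},{"translation":[0,4,0],"twist":[0,0,0],"grip":-1},{"translation":[0,3,0],"twist":[0,0,0],"grip":-1},{"translation":[0,3,0],"twist":[0,0,0],"grip":-1}]' 30
python3 - <<'E'
from h import *
plan([.697,-.180,.076],down(-5.7),1)
E
```

```text
t: 7.3
tool_pos: [0.6974, -0.1836, 0.0763]
orientation: [-2.325, -2.098, 0.027]
force: [-8.6, 1.7, 7.7]
opening: 0.0121
now [ 0.6974 -0.1836  0.0763] [-2.325 -2.098  0.027] q [-0.32  0.57  1.22 -0.01  1.38 -0.22] F [-8.6  1.7  7.7] op 0.0121 t 7.3
d world [-0.4  3.6 -0.3] twist/row [-0.0194  0.0058 -0.0031]
[3.6, -0.8, 0.3]
```

```bash
python3 -m pendant '[{"translation":[1,4,0],"twist":[0,0,0],"grip":-1},{"translation":[0,4,0],"twist":[0,0,0],"grip":-1},{"translation":[0,5,0],"twist":[0,0,0],"grip":-1},{"translation":[0,5,0],"twist":[0,0,0],"grip":-1},{"translation":[0,5,0],"twist":[0,0,0],"grip":-1},{"translation":[0,5,0],"twist":[0,0,0],"grip":-1},{"translation":[0,0,0],"twist":[0,0,0],"grip":-1},{"translation":[0,0,0],"twist":[0,0,0],"grip":-1},{"translation":[0,0,0],"twist":[0,0,0],"grip":-1},{"translation":[0,0,0],"twist":[0,0,0],"grip":-1}]' 30
python3 - <<'E'
from h import *
plan([.697,-.180,.076],down(-5.7),1)
E
```

```text
t: 8.3
tool_pos: [0.6975, -0.1828, 0.076]
orientation: [-2.292, -2.064, 0.081]
force: [-2.4, 1.9, 2.8]
opening: 0.0127
now [ 0.6975 -0.1828  0.076 ] [-2.292 -2.064  0.081] q [-0.32  0.63  1.13 -0.02  1.46 -0.21] F [-2.4  1.9  2.8] op 0.0127 t 8.3
d world [-0.5  2.8 -0. ] twist/row [-0.0772  0.0014 -0.005 ]
[2.7, -0.8, 0.1]
```

```bash
python3 -m pendant '[{"translation":[0,0,0],"twist":[0,0,0],"grip":-0.5},{"translation":[0,0,0],"twist":[0,0,0],"grip":-0.5},{"translation":[0,0,0],"twist":[0,0,0],"grip":-0.5},{"translation":[0,0,0],"twist":[-0.04,0,0],"grip":-0.5},{"translation":[0,0,-2],"twist":[-0.03,0,0],"grip":-0.5},{"translation":[0,0,-8],"twist":[0,0,0],"grip":-0.5},{"translation":[0,0,-20],"twist":[0,0,0],"grip":-0.5},{"translation":[0,0,-30],"twist":[0,0,0],"grip":-0.5},{"translation":[0,0,-30],"twist":[0,0,0],"grip":-0.5},{"translation":[0,0,-20],"twist":[0,0,0],"grip":-0.5}]' 30
python3 - <<'E'
from h import *
plan([.59,-.175,.2],down(-5.7),1)
snap("wrist","w4"); s=load("w4"); q=cloud(s).reshape(-1,3); q=q[np.isfinite(q).all(1)]; x,y,z=q.T
m=(z>.094)&(z<.108)&(x>.66)&(x<.73)&(y<-.12)&(y>-.24)
if m.sum()>20:
    w=q[m]; r=cv2.minAreaRect((w[:,:2]*1000).astype(np.float32));print("grip",m.sum(),r,np.median(w,0))
snap("top","t4"); P=cloud(load("t4")); q=P.reshape(-1,3); q=q[np.isfinite(q).all(1)]; x,y,z=q.T
im=cv2.imread("pics/t4.png")[80:230,150:380]; cv2.imwrite("pics/t4c.png",np.hstack([cv2.resize(im,(460,300)),cv2.resize(cv2.imread("pics/w4.png"),(340,300))]))
E
```

```text
t: 9.3
tool_pos: [0.6954, -0.1828, 0.1834]
orientation: [-2.326, -2.094, 0.019]
force: [0.7, 0.4, -0.1]
opening: 0.0234
now [ 0.6954 -0.1828  0.1834] [-2.326 -2.094  0.019] q [-0.33  0.49  1.12 -0.    1.55 -0.22] F [ 0.7  0.4 -0.1] op 0.0234 t 9.3
d world [-105.4    7.8   16.6] twist/row [-0.017   0.001  -0.0056]
[-3.4, -105.8, -14.8]
grip 972 ((698.1213989257812, -183.9952392578125), (78.07427215576172, 11.672019004821777), 84.53118133544922) [ 0.69860504 -0.18015298  0.10213931]
```

View pics/t4c.png

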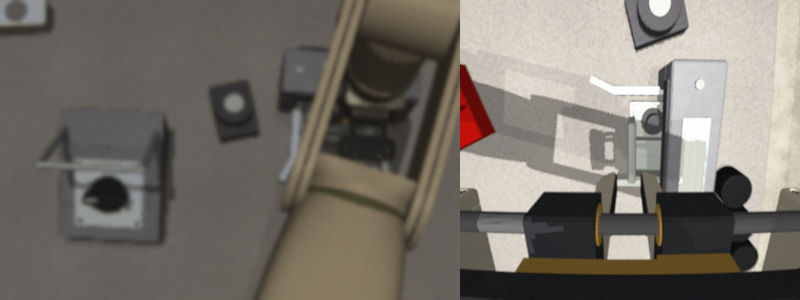

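Tray: handle bar at (0.698, −0.182), yaw −5.5°, where home is predicted at x≈0.696. The push stalled with force building, so the tray is against the stop. In the wrist half of the picture the tray is inside the hoop. I'll compare it with the hoop's front edge in the same frame and plan the console approach.

```bash
cat >> h.py <<'E'
A=np.array([.609,.183,.085]); yc=np.radians(-3.8); c25,s25=np.cos(np.radians(25)),np.sin(np.radians(25))
X=np.array([np.cos(yc),np.sin(yc),0]);L=np.array([-np.sin(yc),np.cos(yc),0]);Z=np.array([0,0,1.])
U=c25*X+s25*Z; N=-s25*X+c25*Z; RC=frame(-N,L)
def pan(l,u,h): return A+(l*L+u*U+h*N)/1000
E
python3 - <<'E'
from h import *
s=load("w4"); q=cloud(s).reshape(-1,3); q=q[np.isfinite(q).all(1)]; a=np.radians(-5.6)
b=q[:,:2]@np.array([[np.cos(a),-np.sin(a)],[np.sin(a),np.cos(a)]])
hm=(q[:,2]>.113)&(q[:,2]<.123)&(q[:,0]>.7); gm=(q[:,2]>.094)&(q[:,2]<.108)&(q[:,0]>.66)&(q[:,0]<.73)&(q[:,1]<-.12)&(q[:,1]>-.24)
print("hoop front",np.percentile(b[hm,0],[.5,2,50,99]),"grip x",np.percentile(b[gm,0],[2,50,98]),"grip y",np.percentile(b[gm,1],[1,99]),"hoop y",np.percentile(b[hm,1],[1,99]))
st=robot.read_state();R0=R.from_rotvec(st["orientation"]);w=(R0.inv()*RC).as_rotvec();print(w)
plan([.48,.02,.25],R0*R.from_rotvec(w*.5),10)
print(pan(36,-28,150),pan(36,-28,20))
E
```

```text
hoop front [0.75970206 0.76136994 0.79364675 0.82891733] grip x [0.70709672 0.71281167 0.71857022] grip y [-0.1523096  -0.07630977] hoop y [-0.15427537 -0.00977993]
[-0.36127778 -0.34488534 -1.57961687]
now [ 0.6971 -0.1833  0.1859] [-2.33  -2.097  0.015] q [-0.33  0.49  1.12 -0.    1.55 -0.22] F [0.8 0.2 0.6] op 0.0234 t 9.4
d world [-217.1  203.3   64.1] twist/row [-0.0181 -0.0172 -0.079 ]
[17.9, -23.8, -6.2]
[19.6, -22.2, -6.9]
[21.2, -20.4, -7.6]
[22.6, -18.6, -8.4]
[23.8, -16.6, -9.1]
[24.9, -14.5, -9.8]
[25.8, -12.3, -10.5]
[26.5, -10.0, -11.1]
[27.0, -7.7, -11.8]
[27.3, -5.4, -12.3]
[0.52281167 0.22480394 0.20911286] [0.57763125 0.22116283 0.09129284]
```

The hoop front minus handle gap is 47.2 mm against the 47 expected, so the tray is home. On to the console.

```bash
python3 -m pendant '[{"translation":[18,-24,-6],"twist":[-0.018,-0.017,-0.079],"grip":-1},{"translation":[20,-22,-7],"twist":[-0.018,-0.017,-0.079],"grip":-1},{"translation":[21,-20,-8],"twist":[-0.018,-0.017,-0.079],"grip":-1},{"translation":[23,-19,-8],"twist":[-0.018,-0.017,-0.079],"grip":-1},{"translation":[24,-17,-9],"twist":[-0.018,-0.017,-0.079],"grip":-1},{"translation":[25,-15,-10],"twist":[-0.018,-0.017,-0.079],"grip":-1},{"translation":[26,-12,-11],"twist":[-0.018,-0.017,-0.079],"grip":-1},{"translation":[26,-10,-11],"twist":[-0.018,-0.017,-0.079],"grip":-1},{"translation":[27,-8,-12],"twist":[-0.018,-0.017,-0.079],"grip":-1},{"translation":[27,-5,-12],"twist":[-0.018,-0.017,-0.079],"grip":-1}]' 30
python3 - <<'E'
from h import *
plan(pan(36,-28,150),RC,10)
E
```

```text
t: 10.4
tool_pos: [0.4666, 0.0222, 0.2365]
orientation: [1.212, 2.662, -0.029]
force: [0.8, 0.0, 0.3]
opening: -0.0001
now [0.4666 0.0222 0.2365] [ 1.212  2.662 -0.029] q [ 0.03 -0.44  1.98 -0.11  1.41 -0.68] F [0.8 0.  0.3] op -0.0001 t 10.4
d world [ 56.2 202.6 -27.3] twist/row [-0.0182 -0.0191 -0.0763]
[12.0, 17.4, 1.6]
[10.7, 18.2, 1.7]
[9.3, 19.0, 1.8]
[7.9, 19.6, 2.0]
[6.4, 20.1, 2.2]
[4.9, 20.5, 2.5]
[3.4, 20.7, 2.8]
[1.8, 20.9, 3.1]
[0.3, 20.9, 3.5]
[-1.2, 20.8, 3.9]
```

```bash
python3 -m pendant '[{"translation":[12,17,2],"twist":[-0.018,-0.019,-0.076],"grip":-1},{"translation":[11,18,2],"twist":[-0.018,-0.019,-0.076],"grip":-1},{"translation":[9,19,2],"twist":[-0.018,-0.019,-0.076],"grip":-1},{"translation":[8,20,2],"twist":[-0.018,-0.019,-0.076],"grip":-1},{"translation":[6,20,2],"twist":[-0.018,-0.019,-0.076],"grip":-1},{"translation":[5,20,2],"twist":[-0.018,-0.019,-0.076],"grip":-1},{"translation":[3,21,3],"twist":[-0.018,-0.019,-0.076],"grip":-1},{"translation":[2,21,3],"twist":[-0.018,-0.019,-0.076],"grip":-1},{"translation":[0,21,3],"twist":[-0.018,-0.019,-0.076],"grip":-1},{"translation":[0,10,0],"twist":[-0.01,-0.01,-0.04],"grip":-1}]' 30
python3 - <<'E'
from h import *
robot.read_camera("side")
plan(pan(36,-28,150),RC,2)
snap("wrist","w5"); s=load("w5"); C=cloud(s); q=C.reshape(-1,3)
h=(q-A)@N*1000;l=(q-A)@L*1000;u=(q-A)@U*1000
pm=(abs(l)<70)&(u>-60)&(u<60)&(abs(h)<6); print("panel h",pm.sum(),np.median(h[pm]))
c=q[pm];nn=np.linalg.svd((c-c.mean(0))[::5])[2][2];print("n",nn*np.sign(nn[2]),"expected",N)
m=(h>36)&(h<50)&(abs(l)<50)&(abs(u)<40)
r=cv2.minAreaRect(np.c_[l[m],u[m]].astype(np.float32));print("bar top",m.sum(),r,np.median(h[m]))
E
```

```text
t: 11.4
tool_pos: [0.5116, 0.223, 0.203]
orientation: [0.095, 2.716, -0.027]
force: [0.2, 1.0, 0.7]
opening: 0.0003
now [0.5115 0.2235 0.203 ] [ 0.093  2.716 -0.027] q [ 0.46 -0.33  2.01 -0.24  1.11 -0.97] F [-0.3  0.5 -0.1] op 0.0005 t 11.45
d world [11.3  1.3  6.1] twist/row [-0.0028 -0.0062 -0.0004]
[-6.4, 1.0, -0.5]
[-6.4, 1.0, -0.4]
panel h 6004 2.602298016093564
n [-0.42298317  0.02774553  0.90571266] expected [-0.42168912  0.02800856  0.90630779]
bar top 587 ((1.5991039276123047, 0.29079484939575195), (64.66829681396484, 15.66712474822998), 0.3973548710346222) 43.7982308328032
```

View pics/w5.png

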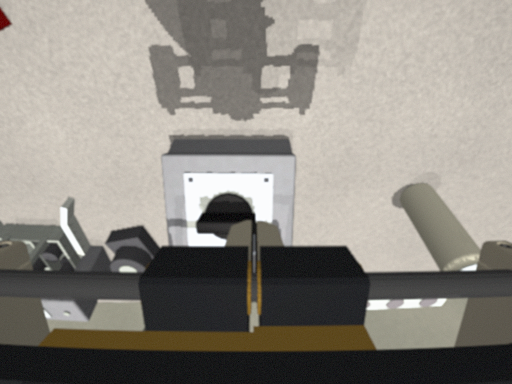

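The panel normal, bar centre (l=1.6, u=0.3 mm) and bar size 65×16 all match, and the bar is level (off). The bar end is at about (225,215) beside the fingertips. I descend below its +y end with the fingers shut.

```bash
python3 -m pendant '[{"translation":[-3,1,10],"twist":[-0.003,-0.006,0],"grip":-1},{"translation":[-3,1,16],"twist":[-0.003,-0.006,0],"grip":-1},{"translation":[-2,0,16],"twist":[0,0,0],"grip":-1},{"translation":[-2,0,16],"twist":[0,0,0],"grip":-1},{"translation":[-1,0,16],"twist":[0,0,0],"grip":-1},{"translation":[0,0,16],"twist":[0,0,0],"grip":-1},{"translation":[0,0,14],"twist":[0,0,0],"grip":-1},{"translation":[0,0,10],"twist":[0,0,0],"grip":-1},{"translation":[0,0,0],"twist":[0,0,0],"grip":-1},{"translation":[0,0,0],"twist":[0,0,0],"grip":-1}]' 30
python3 - <<'E'
from h import *
plan(pan(38,-28,22),RC,1)
p=np.array(robot.read_state()["tool_pos"])-A; print("l,u,h",p@L*1e3,p@U*1e3,p@N*1e3)
E
```

```text
t: 12.5
tool_pos: [0.5748, 0.2109, 0.0985]
orientation: [0.125, 2.703, -0.022]
force: [0.5, -0.1, 0.7]
opening: 0.0007
now [0.5748 0.2109 0.0985] [ 0.125  2.703 -0.022] q [ 0.39 -0.08  2.   -0.26  0.85 -0.96] F [ 0.5 -0.1  0.7] op 0.0007 t 12.5
d world [ 2.1 12.3 -5.4] twist/row [-0.0073 -0.0003 -0.0243]
[1.4, 12.4, 5.4]
l,u,h 25.57995766834818 -26.891246252417233 27.461540083814402
```

```bash
python3 -m pendant '[{"translation":[0,6,3],"twist":[-0.007,0,-0.024],"grip":-1},{"translation":[0,6,3],"twist":[0,0,0],"grip":-1},{"translation":[-4,1,0],"twist":[0,0,0],"grip":-1},{"translation":[-5,1,0],"twist":[0,0,0],"grip":-1},{"translation":[-6,0,0],"twist":[0,0,0],"grip":-1},{"translation":[-6,0,0],"twist":[0,0,0],"grip":-1},{"translation":[-6,0,0],"twist":[0,0,0],"grip":-1},{"translation":[-6,0,0],"twist":[0,0,0],"grip":-1},{"translation":[-6,0,0],"twist":[0,0,0],"grip":-1},{"translation":[-6,0,0],"twist":[0,0,0],"grip":-1}]' 30
python3 - <<'E'
from h import *
plan(pan(38,14,22),RC,1)
p=np.array(robot.read_state()["tool_pos"])-A; print("l,u,h",p@L*1e3,p@U*1e3,p@N*1e3)
E
```

```text
t: 13.5
tool_pos: [0.6124, 0.226, 0.108]
orientation: [0.086, 2.723, -0.021]
force: [-1.8, 0.4, -0.5]
opening: 0.0003
now [0.6124 0.226  0.108 ] [ 0.086  2.723 -0.021] q [ 0.38  0.02  1.87 -0.23  0.88 -1.02] F [-1.8  0.4 -0.5] op 0.0003 t 13.5
d world [ 2.5 -5.3  2.9] twist/row [-0.0006 -0.0191  0.0033]
[-3.8, -5.1, -1.4]
l,u,h 43.1292475263495 10.19690485394391 20.619718172365392
```

```bash
python3 -m pendant '[{"translation":[-4,-2,0],"twist":[0,0,0],"grip":-1},{"translation":[-4,-3,0],"twist":[0,0,0],"grip":-1},{"translation":[0,0,0],"twist":[0,0,0],"grip":-1},{"translation":[4,4,0],"twist":[0,0,0],"grip":-1},{"translation":[6,2,-6],"twist":[0,0,0],"grip":-1},{"translation":[5,0,-18],"twist":[0,0,0],"grip":-1},{"translation":[5,0,-25],"twist":[0,0,0],"grip":-1},{"translation":[5,0,-30],"twist":[0,0,0],"grip":-1},{"translation":[5,0,-30],"twist":[0,0,0],"grip":-1},{"translation":[0,0,-20],"twist":[0,0,0],"grip":-1}]' 30
python3 - <<'E'
from h import *
robot.read_camera("side")
snap("wrist","w6"); s=load("w6"); q=cloud(s).reshape(-1,3)
h=(q-A)@N*1000;l=(q-A)@L*1000;u=(q-A)@U*1000
m=(h>36)&(h<50)&(abs(l)<50)&(abs(u)<42)
print("bar top",m.sum(),cv2.minAreaRect(np.c_[l[m],u[m]].astype(np.float32)))
plan(pan(38,-40,150),RC,1)
snap("side","s6"); im=cv2.imread("pics/s6.png")[60:300,150:420]
cv2.imwrite("pics/f.png",np.hstack([cv2.resize(im,(432,384)),cv2.imread("pics/w6.png")[:,80:440]]))
E
```

```text
t: 14.5
tool_pos: [0.5355, 0.2317, 0.2185]
orientation: [0.087, 2.725, -0.024]
force: [0.6, 0.9, -0.5]
opening: 0.0005
bar top 884 ((1.655137538909912, 0.1505889892578125), (16.337848663330078, 64.91055297851562), 0.35680609941482544)
now [0.5373 0.2325 0.2209] [ 0.086  2.721 -0.02 ] q [ 0.45 -0.26  1.92 -0.23  1.12 -1.  ] F [0.8 0.7 0.1] op 0.0001 t 14.6
d world [-25.2  -5.  -16.8] twist/row [-0.0003 -0.0168  0.0029]
[29.5, -6.5, 5.3]
```

View pics/f.png

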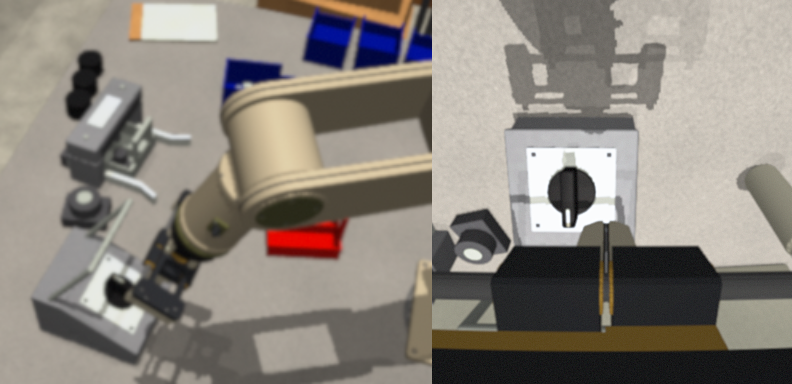

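The handle bar now lies along the slope (90.4°) with the white mark at the upslope end, (570,220) in the right half. The tray sits in the hoop, at (130,130) in the left half. The gripper is clear, so I'll hand in.

```bash
python3 -c "
from plant import robot
print(robot.close_job())"
```

```text
the job is handed in; nothing more can be done
None
```

The tray is home against the end stop, the console handle is on, and I handed the job in at about 14.6 s of the 56 s allowed.

- **Tray:** I gripped the bare steel tray by its handle, lined it up and slid it in until it stalled against the stop. After I let go, the handle bar measured 47.2 mm in front of the hoop, where 47 mm is home. In the wrist views the bushes stood upright before the push; after it, the hoop hid part of the tray and I could see only some of them.
- **Handle:** I turned it by pushing the +y end of its bar up the slope with the fingers shut, because pinching it across would have put the gripper body close to the guard bar. It snapped over by itself. The last check showed the bar turned 90° with the white mark uppermost, and the gripper about 100 mm or more clear of the panel and touching nothing.
- **Deviations:** Partway in, the tray ran about 7 mm off the rail centreline, within the 8 mm clearance, and I steered against it. The gripper tilted about 4° during the final press. The highest force I read was about 12 N, at the ends of moves. I did not measure the tray again after switching on, but nothing went near it after I let go, and it was in the hoop in the last side view.

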